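# Take the scoop bin off its keyhole studs

### The arm

A 7-joint arm with a two-finger parallel gripper is mounted at the origin on a cart in front of the work surface, level with it; the furniture and walls round the work are solid. World frame = base frame: x ahead of the robot, y to its left, z up, the work surface at z = 0. Lengths are in m, angles in rad, forces in N, time in s.
With the tool pointing down it reaches from about 0.4 to 0.85 m from the base axis. Payload 6.9 kg.
Tool frame: the origin (TCP) lies between the finger pads; the fingertips stand 25 mm ahead of it and the grasp point (between the pads) lies 6 mm ahead of it; z points along the fingers, y is the direction in which the jaws open and shut (so a half turn about z gives the same grasp; the last joint's range is limited). The gripper opens to 85 mm and grips with 20 to 120 N. Pads are 22 mm wide; open, the fingers measure 114 mm over their backs; the gripper's body (76 mm by 85 mm) begins 54 mm behind the grasp point. The pads swing forward as they close: fully open they stand 13 mm farther back than shut.
Start: joints at [-1.069, 0.507, -0.238, 1.5, 0.126, 1.149, -0.155], TCP at [0.242, 0.576, 0.23] pointing down, gripper open.
Joint ranges: [-3.08, 3.08], [-0.24, 2.05], [-1.43, 1.35], [0, 2.5], [-1.52, 4.66], [0.17, 1.96], [-2.89, 2.89]. Speed limits (rad/s): [2.39, 2.39, 3.14, 3.14, 3.14, 3.14, 3.14].

### API

Orientations are given as a 3x3 rotation matrix whose columns are the frame's x, y, z axes.
In Python, from plant import sense, read_camera, sign_off gives the robot as it stands.
- The arm moves only by the tool move_arm, never from a script. Its argument "motion" is a list of rows, each an object of numbers: "ax", "ay", "az": the turn, a rotation vector about the tool's x, y, z in rad; "dx", "dy", "dz": the shift along the tool's x, y, z in m; "fingers": the opening in per cent of the stroke, from 0 (shut) to 100 (fully open). In form: [{"ax": .., "ay": .., "az": .., "dx": .., "dy": .., "dz": .., "fingers": ..}, ...]. A call has exactly 10 rows; each row shifts and turns the commanded pose from where the row before left it, along the tool's axes as they then stand; what a row does not reach is not made up. A row lasts 1/8 s, in which the tool goes at most 62.5 mm and 10.7 degrees, less where a joint would pass 70% of its speed; a pose out of reach is approached as far as the arm can. A call with a gripper value outside its range is refused whole. The fingers move at their own pace and stop on an object; "squeeze" is the grip in N (left out, the last holds). Time passes only in rows, so rows that do not move let the fingers close, or fill a call up. It gives the time, the measured TCP pose, the force and the opening at its end, in the units of the state.
- sense(): the state, without advancing time (a new reading comes with each control period).
- read_camera(name): name is "side" or "top"; returns a dict with "image" (420x560x3 uint8, red, green, blue), "fx", "fy", "cx", "cy" (pixels), "k1" (the pictures are not rectified: a ray, as slopes to the right and down, at radius r is drawn at 1 + k1 r^2 times it, then the intrinsics apply), "pose" (4x4, takes a point from camera to world coordinates). Camera axes: x right, y down, z forward; pixel columns grow to the right and rows downward; lengths in m; the calibration is good to about 2 mm. A picture is of the moment at which its call begins. There is no depth.
- sign_off(): hands the job in, once; it reports no verdict.
The state is a dict: "clock": time; "joints": joint angles; "qvel": joint speeds; "joint_torque": joint torques, N m; "eef_pos": TCP position; "tcp_rot": TCP orientation; "force": force on the tool from outside, world axes, zero at the start; "wrist_torque": the same for the moment, N m; "width": finger opening in m.
Only numpy, scipy, OpenCV 4.12 (cv2) and the standard library are available. Lean on these libraries where they do the work, as an engineer would, in place of code of your own. Each camera call takes 0.05 s, during which the arm holds its last target.

### The job

Two small sheet-metal bins hang on the bench stand by keyhole slots. Take down the one with the low, sloping scoop front: raise it until its studs sit in the wide ends of the slots, draw it off the studs towards the front, and set it down gently, upright, in the middle of the cork mat so that it can be refilled. Leave the square-fronted bin hanging where it is.

Things in the scene. Friction and masses are not known exactly. Their poses are not given: they have to be found in the camera images.
- scoop_bin_centre (a point): Scoop bin, to be taken down: open-topped grey sheet metal, 50 mm wide (y), 70 deep (x), 110 high (z), about 0.2 kg. Front (-x) cut low: 35 mm lip, side walls sloping up to full height; their rear 44 mm are full height: grip there, across the width from above. Point: mid-width, 32 mm in front of the back face, 55 mm above underside, 55 mm below rim. x points to the stand, z up.
- scoop_bin_keyhole (a point): Centre of the upper keyhole's wide opening, in the scoop bin's back sheet (4 mm thick). Two keyholes, one 52 mm above the other: slot 10 mm wide at the top, round 28 mm opening below. Hanging, each stud is at the slot's top end, 22 mm above the opening's centre; raise the bin 22 mm (16 to 28 will do) to bring the studs into the openings, then draw it straight off along its -x.
- square_bin_centre (a point): The other bin, which stays hanging: same material, sizes and slots, same point, but its front is full height (a plain square box, open on top).
- stand: Fixed upright dark steel panel, 270 mm wide, 155 high. Origin at bench level under the middle of its front face; x points back through the panel, y along it, z up. Two pairs of studs (shaft 6 mm, head 16 mm, 10.5 mm long) at y = +65 and -65 mm, heights 89 and 141 mm. A bin hangs on each pair (which on which varies), underside 45 mm up, rim level with the panel's top.
- mat_top (a point): Centre of the upper face of the cork mat, 160 x 160 mm, 4 mm thick, fixed flat on the bench.

How it is judged:
On the way, in this order (a step that is already met when the one before it is completed fails the run):
1. the scoop bin is raised on its studs, still at the panel (z of scoop_bin_centre in the frame of stand above 0.112 m and x of scoop_bin_centre in the frame of stand above -0.06 m), for 0.05 s.
2. the scoop bin is off its studs, drawn away to the front (x of scoop_bin_centre in the frame of stand below -0.075 m), for 0.1 s.
At the end, for the whole second after the job is handed in: The scoop bin stands upright (within 10 degrees) and at rest on the cork mat, its centre within 45 mm of the mat's centre, released; the square-fronted bin still hangs on its studs, within 15 mm of where it was (horizontal distance between scoop_bin_centre and mat_top below 0.045 m and z of scoop_bin_centre in the frame of mat_top between 0.049 and 0.061 m and angle between scoop_bin_centre's own z axis and vertical below 0.17 rad and linear speed of scoop_bin below 0.02 m/s and distance of square_bin_centre from where it was at the start of the episode below 0.015 m and contact force between scoop_bin and the fingers below 0.1 N); the robot touches nothing.
It fails at once if the square-fronted bin is knocked off or shifted by more than 30 mm (distance of square_bin_centre from where it was at the start of the episode above 0.03 m).
It fails at once if the scoop bin is dropped (in free air, its underside more than 20 mm above the mat) (x of scoop_bin_centre in the frame of stand below -0.075 m and z of scoop_bin_centre in the frame of mat_top above 0.075 m and contact force between scoop_bin and anything else below 0.02 N).
It also fails if it takes over 38 s, if anything falls off the work surface, if the arm or the gripper's body presses on something with over 40 N, if the wrist force passes 120 N, or if a joint passes its speed limit or range.

## Working session

There is one attempt and no reset: what is moved stays moved. The work goes in short steps, Python scripts to look and compute and a tool call to move; the robot and the scene stay as the last step left them, time stands still between calls to the robot, and variables do not carry over. Pictures are saved under pics/ and viewed, and the job is handed in when it is done.

Besides the shell and the picture viewer there is one more tool, called after "Request:" by a JSON object that holds its "fn" and its "kwargs", one argument or row to a line. move_arm: Moves the arm, as the interface text tells. Its arguments: {"type":"object","properties":{"motion":{"type":"array","items":{"type":"object","properties":{"ax":{"type":"number"},"ay":{"type":"number"},"az":{"type":"number"},"dx":{"type":"number"},"dy":{"type":"number"},"dz":{"type":"number"},"fingers":{"type":"number"}}}},"squeeze":{"type":"number"}},"required":["motion"]}

```bash
mkdir -p pics
python3 - <<'E'
from plant import sense, read_camera
import cv2, numpy as np, pickle
s=sense(); print(s)
for n in ("side","top"):
    c=read_camera(n); pickle.dump(c,open(n+".pkl","wb"))
    cv2.imwrite(f"pics/{n}0.png",c["image"][:,:,::-1])
    print(n,{k:c[k] for k in ("fx","fy","cx","cy","k1")}); print(np.round(c["pose"],4))
E
```

```text
{'clock': 0.0, 'joints': array([-1.06849491,  0.5083519 , -0.2375077 ,  1.50111957,  0.12566872,
        1.14891625, -0.15478911]), 'qvel': array([-4.15328481e-04,  1.32429229e-04, -4.05499407e-04,  7.71945435e-06,
       -5.84973659e-04,  1.27493592e-03,  9.49168642e-04]), 'joint_torque': array([ 7.72392486e-04, -6.20600796e+01, -2.18644649e+00, -2.49638772e+01,
        1.25067931e-02,  1.22506081e-02, -1.27456462e-05]), 'eef_pos': array([0.24142066, 0.57594219, 0.22952493]), 'tcp_rot': array([[-9.22301457e-01,  3.86470633e-01, -6.87262355e-04],
       [ 3.86471244e-01,  9.22299936e-01, -1.67495834e-03],
       [-1.34601817e-05, -1.81042365e-03, -9.99998361e-01]]), 'force': array([-0.27169101, -0.70957674, -0.37088668]), 'wrist_torque': array([ 0.0110266 , -0.01686235, -0.01546083]), 'width': 0.0853869247466954}
side {'fx': 533.3945098677821, 'fy': 533.3945098677821, 'cx': 271.9742410392715, 'cy': 206.6350406276636, 'k1': -0.007935412645134867}
[[ 0.9199  0.3107 -0.2392  0.7651]
 [ 0.3917 -0.7014  0.5954 -0.5584]
 [ 0.0172 -0.6415 -0.767   0.9038]
 [ 0.      0.      0.      1.    ]]
top {'fx': 500.5814952811682, 'fy': 500.5814952811682, 'cx': 275.2621671494041, 'cy': 205.10967640249248, 'k1': -0.025180904115209842}
[[ 0.0215 -0.9845  0.1739  0.2957]
 [-0.9998 -0.0206  0.0068  0.0671]
 [-0.0031 -0.174  -0.9847  1.2747]
 [ 0.      0.      0.      1.    ]]
```

View pics/side0.png

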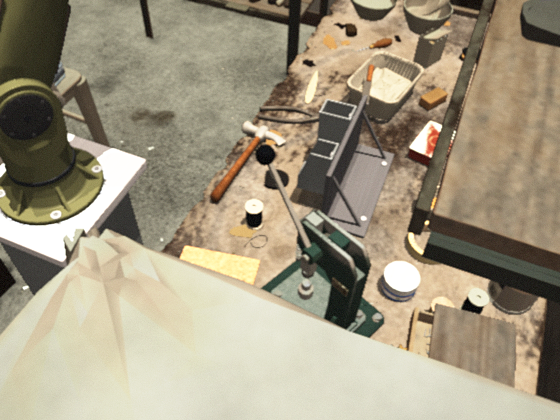

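View pics/top0.png

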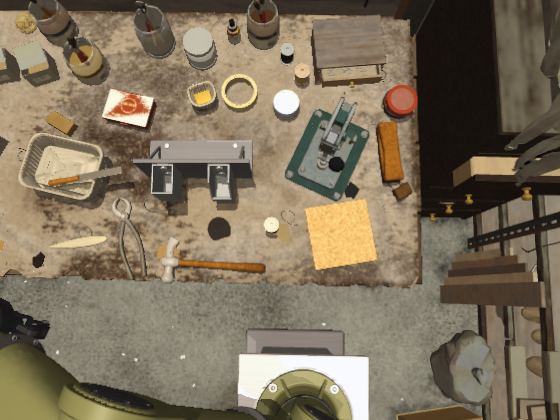

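The side view shows the panel with two bins near (330,150). The top view shows the panel near (200,150), bins at (162,180) and (220,180), and the cork mat near (342,234). I'll enlarge these.

Run:
```python
import cv2
a=cv2.imread("pics/top0.png"); b=cv2.imread("pics/side0.png")
cv2.imwrite("pics/top_c.png",cv2.resize(a[125:225,125:265],None,fx=5.7,fy=5.7,interpolation=cv2.INTER_CUBIC))
cv2.imwrite("pics/side_c.png",cv2.resize(b[60:240,270:420],None,fx=3.3*1,fy=3.3,interpolation=cv2.INTER_CUBIC))
cv2.imwrite("pics/mat_c.png",cv2.resize(a[190:280,295:385],None,fx=6,fy=6,interpolation=cv2.INTER_CUBIC))
```

```text
(no output)
```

View pics/top_c.png

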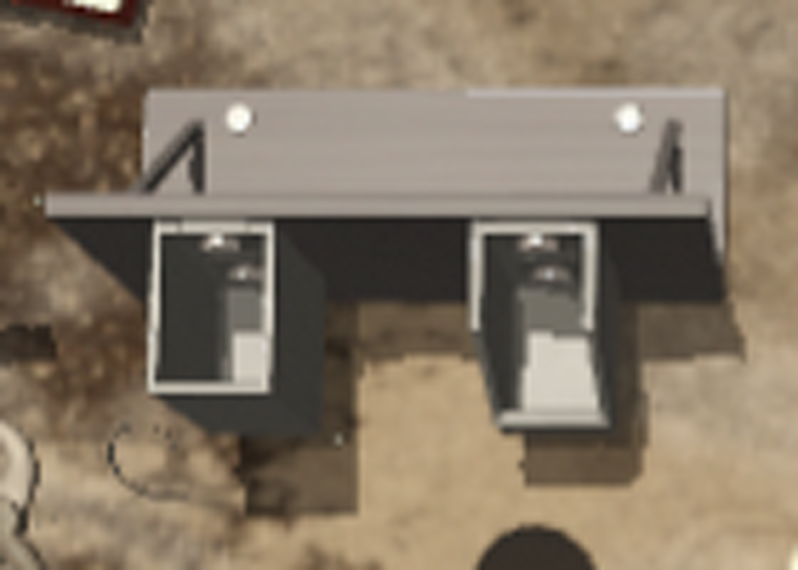

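View pics/side_c.png

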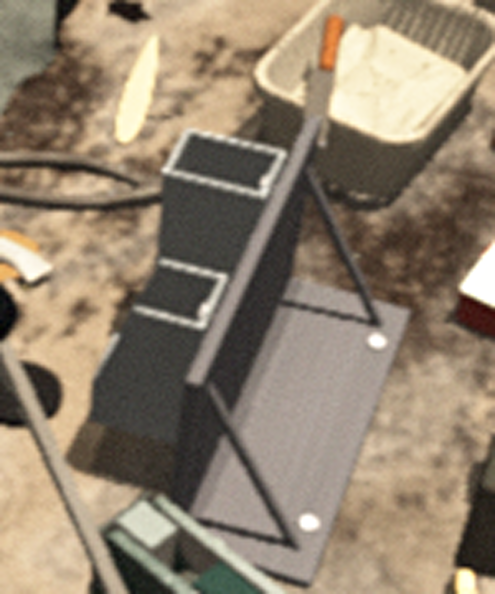

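View pics/mat_c.png

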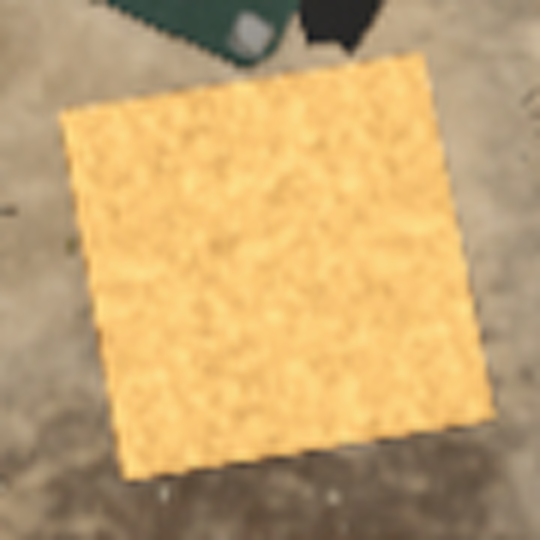

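```bash
cat > h.py <<'E'
import numpy as np, pickle, cv2
def ray(c,uv):
    K=np.array([[c["fx"],0,c["cx"]],[0,c["fy"],c["cy"]],[0,0,1]])
    p=cv2.undistortPoints(np.array([[uv]],float),K,np.array([c["k1"],0,0,0,0]))[0,0]
    d=c["pose"][:3,:3]@np.array([p[0],p[1],1]); return c["pose"][:3,3],d
def onz(c,uv,z):
    o,d=ray(c,uv); return o+d*(z-o[2])/d[2]
def crop(uv,s,x0,y0): return ((uv[0]+.5)/s-.5+x0,(uv[1]+.5)/s-.5+y0)
def tri(c1,u1,c2,u2):
    o1,d1=ray(c1,u1);o2,d2=ray(c2,u2);d1/=np.linalg.norm(d1);d2/=np.linalg.norm(d2)
    A=np.stack([d1,-d2],1);t=np.linalg.lstsq(A,o2-o1,rcond=None)[0]
    p,q=o1+t[0]*d1,o2+t[1]*d2; return (p+q)/2,np.linalg.norm(p-q)
E
python3 - <<'E'
from h import *
t=pickle.load(open("top.pkl","rb"));s=pickle.load(open("side.pkl","rb"))
np.set_printoptions(precision=4,suppress=True)
for n,u in dict(panL=(45,215),panR=(710,215),panLb=(45,195),panRb=(710,197),scBL=(470,221),scBR=(600,221),scFL=(474,330),scFR=(593,330),sqBL=(153,221),sqBR=(276,221),sqFL=(148,393),sqFR=(270,393)).items():
    print(n,onz(t,crop(u,5.7,125,125),.155))
m=[onz(t,crop(u,6,295,190),.004) for u in [(62,115),(425,55),(495,418),(125,480)]]
print(np.array(m),np.mean(m,0))
for n,u in dict(panN=(190,383),panF=(316,120),scBN=(206,328),scBFtop=(228,272),scFrontN=(135,308),scFrontF=(161,262),sqFN=(163,172),sqFF=(190,131),sqBF=(287,153),sqBN=(265,190)).items():
    print(n,onz(s,crop(u,3.3,270,60),.155))
for n,u in dict(black=(218,228),spool=(271,225),visehandle=(337,164),visetop=(345,105)).items():
    print(n,onz(t,u,0.0),onz(t,u,.1))
# project spots in side for spool, black
E
```

```text
panL [0.587  0.4072 0.155 ]
panR [0.5924 0.1372 0.155 ]
panLb [0.5954 0.4078 0.155 ]
panRb [0.5999 0.1374 0.155 ]
scBL [0.5879 0.2343 0.155 ]
scBR [0.589  0.1816 0.155 ]
scFL [0.5428 0.2306 0.155 ]
scFR [0.5438 0.1828 0.155 ]
sqBL [0.5853 0.3631 0.155 ]
sqBR [0.5863 0.313  0.155 ]
sqFL [0.5143 0.3604 0.155 ]
sqFR [0.5153 0.3114 0.155 ]
[[ 0.5121 -0.0007  0.004 ]
 [ 0.5416 -0.1568  0.004 ]
 [ 0.3863 -0.1848  0.004 ]
 [ 0.3571 -0.0289  0.004 ]] [ 0.4493 -0.0928  0.004 ]
panN [0.5985 0.1376 0.155 ]
panF [0.596  0.4027 0.155 ]
scBN [0.5923 0.1845 0.155 ]
scBFtop [0.5889 0.2365 0.155 ]
scFrontN [0.5473 0.1831 0.155 ]
scFrontF [0.5478 0.228  0.155 ]
sqFN [0.5198 0.3094 0.155 ]
sqFF [0.5221 0.3565 0.155 ]
sqBF [0.5883 0.3614 0.155 ]
sqBN [0.5863 0.3198 0.155 ]
black [0.458  0.2215 0.    ] [0.4453 0.2094 0.1   ]
spool [0.4686 0.0857 0.    ] [0.4551 0.0842 0.1   ]
visehandle [ 0.6337 -0.0838  0.    ] [ 0.6071 -0.0719  0.1   ]
visetop [ 0.7974 -0.1054  0.    ] [ 0.758  -0.0919  0.1   ]
```

The scoop bin is the right-hand one in the top view: rim at crop (470–600, 221), open sloping front. Its back face is at x≈0.589 and its mid-width at y≈0.207. The stand yaw is about 0.02 rad, and the mat centre is (0.449, -0.093). I'll turn the tool and move above the bin.

Request:
{"fn": "move_arm", "kwargs": {
  "motion": [
    {"az": -0.14, "fingers": 100},
    {"az": -0.14, "dz": -0.01},
    {"az": -0.137, "dz": -0.01},
    {"dx": -0.035, "dy": -0.04},
    {"dx": -0.035, "dy": -0.042},
    {"dx": -0.035, "dy": -0.042},
    {"dx": -0.035, "dy": -0.042},
    {"dx": -0.035, "dy": -0.042},
    {"dx": -0.035, "dy": -0.042},
    {"dx": -0.035, "dy": -0.042}
  ],
  "squeeze": 50
}}

```text
validation failed for argument at $.mo...
```

Request:
{"fn": "move_arm", "kwargs": {
  "motion": [
    {"ax": 0, "ay": 0, "az": -0.14, "dx": 0, "dy": 0, "dz": 0, "fingers": 100},
    {"ax": 0, "ay": 0, "az": -0.14, "dx": 0, "dy": 0, "dz": -0.01, "fingers": 100},
    {"ax": 0, "ay": 0, "az": -0.137, "dx": 0, "dy": 0, "dz": -0.01, "fingers": 100},
    {"ax": 0, "ay": 0, "az": 0, "dx": -0.035, "dy": -0.04, "dz": 0, "fingers": 100},
    {"ax": 0, "ay": 0, "az": 0, "dx": -0.035, "dy": -0.042, "dz": 0, "fingers": 100},
    {"ax": 0, "ay": 0, "az": 0, "dx": -0.035, "dy": -0.042, "dz": 0, "fingers": 100},
    {"ax": 0, "ay": 0, "az": 0, "dx": -0.035, "dy": -0.042, "dz": 0, "fingers": 100},
    {"ax": 0, "ay": 0, "az": 0, "dx": -0.035, "dy": -0.042, "dz": 0, "fingers": 100},
    {"ax": 0, "ay": 0, "az": 0, "dx": -0.035, "dy": -0.042, "dz": 0, "fingers": 100},
    {"ax": 0, "ay": 0, "az": 0, "dx": -0.035, "dy": -0.042, "dz": 0, "fingers": 100}
  ],
  "squeeze": 50
}}

```text
clock: 1.35
eef_pos: [0.4932, 0.2878, 0.2501]
tcp_rot: [[-1.0, -0.02, -0.0], [-0.02, 1.0, -0.0], [0.0, -0.0, -1.0]]
force: [-0.6, -0.5, 0.1]
width: 0.0851
```

Request:
{"fn": "move_arm", "kwargs": {
  "motion": [
    {"ax": 0, "ay": 0, "az": 0, "dx": -0.032, "dy": -0.04, "dz": 0, "fingers": 100},
    {"ax": 0, "ay": 0, "az": 0, "dx": -0.032, "dy": -0.042, "dz": 0, "fingers": 100},
    {"ax": 0, "ay": 0, "az": 0, "dx": 0, "dy": 0, "dz": 0.01, "fingers": 100},
    {"ax": 0, "ay": 0, "az": 0, "dx": 0, "dy": 0, "dz": 0.01, "fingers": 100},
    {"ax": 0, "ay": 0, "az": 0, "dx": 0, "dy": 0, "dz": 0.01, "fingers": 100},
    {"ax": 0, "ay": 0, "az": 0, "dx": 0, "dy": 0, "dz": 0.01, "fingers": 100},
    {"ax": 0, "ay": 0, "az": 0, "dx": 0, "dy": 0, "dz": 0, "fingers": 100},
    {"ax": 0, "ay": 0, "az": 0, "dx": 0, "dy": 0, "dz": 0, "fingers": 100},
    {"ax": 0, "ay": 0, "az": 0, "dx": 0, "dy": 0, "dz": 0, "fingers": 100},
    {"ax": 0, "ay": 0, "az": 0, "dx": 0, "dy": 0, "dz": 0, "fingers": 100}
  ]
}}

```text
clock: 2.6
eef_pos: [0.5582, 0.2088, 0.2107]
tcp_rot: [[-1.0, -0.02, 0.001], [-0.02, 1.0, 0.0], [-0.001, 0.0, -1.0]]
force: [0.2, -0.1, 0.2]
width: 0.0849
```

Run:
```python
from plant import sense, read_camera
import cv2
a=read_camera("top")["image"][:,:,::-1]; b=read_camera("side")["image"][:,:,::-1]
cv2.imwrite("pics/t1.png",cv2.resize(a[105:245,125:305],None,fx=4.2,fy=4.2,interpolation=cv2.INTER_CUBIC))
cv2.imwrite("pics/s1.png",cv2.resize(b[60:240,240:440],None,fx=3.3,fy=3.3,interpolation=cv2.INTER_CUBIC))
s=sense();print(s["eef_pos"],s["clock"])
```

```text
[0.55813745 0.20871996 0.21057486] 2.7
```

View pics/t1.png

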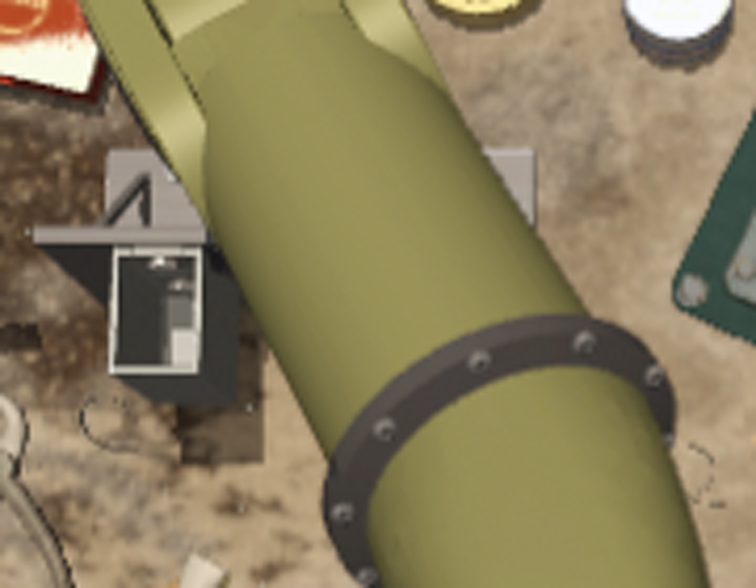

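View pics/s1.png

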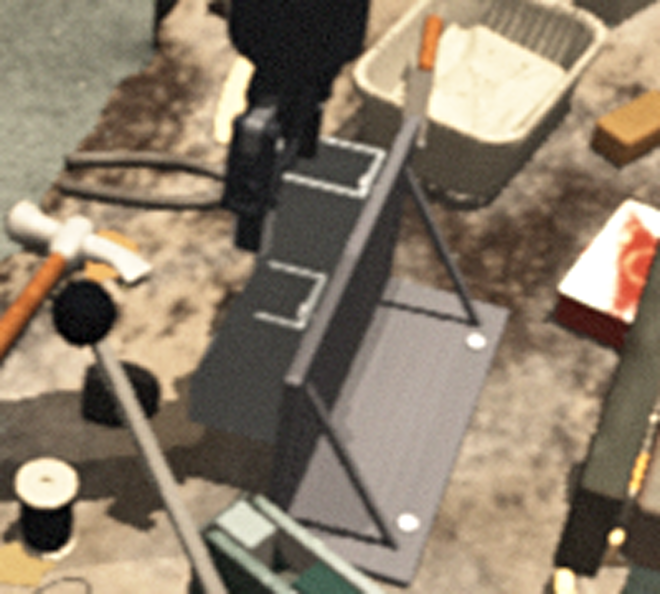

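The arm hides the scoop bin from above. In the side crop the near finger, at about (250,240), lines up beside the scoop rim at (265–325, 265–320). I'll descend 73 mm and close.

Request:
{"fn": "move_arm", "kwargs": {
  "motion": [
    {"ax": 0, "ay": 0, "az": 0, "dx": 0, "dy": -0.001, "dz": 0.012, "fingers": 100},
    {"ax": 0, "ay": 0, "az": 0, "dx": 0, "dy": 0, "dz": 0.012, "fingers": 100},
    {"ax": 0, "ay": 0, "az": 0, "dx": 0, "dy": 0, "dz": 0.012, "fingers": 100},
    {"ax": 0, "ay": 0, "az": 0, "dx": 0, "dy": 0, "dz": 0.012, "fingers": 100},
    {"ax": 0, "ay": 0, "az": 0, "dx": 0, "dy": 0, "dz": 0.012, "fingers": 100},
    {"ax": 0, "ay": 0, "az": 0, "dx": 0, "dy": 0, "dz": 0.012, "fingers": 100},
    {"ax": 0, "ay": 0, "az": 0, "dx": 0, "dy": 0, "dz": 0, "fingers": 100},
    {"ax": 0, "ay": 0, "az": 0, "dx": 0, "dy": 0, "dz": 0, "fingers": 100},
    {"ax": 0, "ay": 0, "az": 0, "dx": 0, "dy": 0, "dz": 0, "fingers": 80},
    {"ax": 0, "ay": 0, "az": 0, "dx": 0, "dy": 0, "dz": 0, "fingers": 70}
  ],
  "squeeze": 30
}}

```text
clock: 3.95
eef_pos: [0.5582, 0.2078, 0.1388]
tcp_rot: [[-1.0, -0.02, 0.001], [-0.02, 1.0, 0.0], [-0.001, 0.0, -1.0]]
force: [-0.9, 0.4, 0.4]
width: 0.0601
```

Request:
{"fn": "move_arm", "kwargs": {
  "motion": [
    {"ax": 0, "ay": 0, "az": 0, "dx": 0, "dy": 0, "dz": 0, "fingers": 65},
    {"ax": 0, "ay": 0, "az": 0, "dx": 0, "dy": 0, "dz": 0, "fingers": 61},
    {"ax": 0, "ay": 0, "az": 0, "dx": 0, "dy": 0, "dz": 0, "fingers": 58},
    {"ax": 0, "ay": 0, "az": 0, "dx": 0, "dy": 0, "dz": 0, "fingers": 55},
    {"ax": 0, "ay": 0, "az": 0, "dx": 0, "dy": 0, "dz": 0, "fingers": 50},
    {"ax": 0, "ay": 0, "az": 0, "dx": 0, "dy": 0, "dz": 0, "fingers": 40},
    {"ax": 0, "ay": 0, "az": 0, "dx": 0, "dy": 0, "dz": 0, "fingers": 30},
    {"ax": 0, "ay": 0, "az": 0, "dx": 0, "dy": 0, "dz": 0, "fingers": 30},
    {"ax": 0, "ay": 0, "az": 0, "dx": 0, "dy": 0, "dz": 0, "fingers": 30},
    {"ax": 0, "ay": 0, "az": 0, "dx": 0, "dy": 0, "dz": 0, "fingers": 30}
  ],
  "squeeze": 30
}}

```text
clock: 5.2
eef_pos: [0.5581, 0.2079, 0.1386]
tcp_rot: [[-1.0, -0.02, 0.0], [-0.02, 1.0, 0.0], [-0.0, 0.0, -1.0]]
force: [-2.0, 0.3, 6.4]
width: 0.0493
```

It is gripped at 49 mm. I'll raise the grip force and lift 22 mm.

Request:
{"fn": "move_arm", "kwargs": {
  "motion": [
    {"ax": 0, "ay": 0, "az": 0, "dx": 0, "dy": 0, "dz": 0, "fingers": 30},
    {"ax": 0, "ay": 0, "az": 0, "dx": 0, "dy": 0, "dz": 0, "fingers": 30},
    {"ax": 0, "ay": 0, "az": 0, "dx": 0, "dy": 0, "dz": -0.003, "fingers": 30},
    {"ax": 0, "ay": 0, "az": 0, "dx": 0, "dy": 0, "dz": -0.004, "fingers": 30},
    {"ax": 0, "ay": 0, "az": 0, "dx": 0, "dy": 0, "dz": -0.004, "fingers": 30},
    {"ax": 0, "ay": 0, "az": 0, "dx": 0, "dy": 0, "dz": -0.004, "fingers": 30},
    {"ax": 0, "ay": 0, "az": 0, "dx": 0, "dy": 0, "dz": -0.004, "fingers": 30},
    {"ax": 0, "ay": 0, "az": 0, "dx": 0, "dy": 0, "dz": -0.003, "fingers": 30},
    {"ax": 0, "ay": 0, "az": 0, "dx": 0, "dy": 0, "dz": 0, "fingers": 30},
    {"ax": 0, "ay": 0, "az": 0, "dx": 0, "dy": 0, "dz": 0, "fingers": 30}
  ],
  "squeeze": 60
}}

```text
clock: 6.45
eef_pos: [0.558, 0.2077, 0.1603]
tcp_rot: [[-1.0, -0.02, -0.0], [-0.02, 1.0, -0.0], [0.0, -0.0, -1.0]]
force: [-0.3, 0.2, -1.8]
width: 0.0485
```

Run:
```python
from plant import sense, read_camera
import cv2,pickle
c=read_camera("side");pickle.dump(c,open("s2.pkl","wb"));b=c["image"][:,:,::-1]
cv2.imwrite("pics/s2.png",cv2.resize(b[60:240,240:440],None,fx=3.3,fy=3.3,interpolation=cv2.INTER_CUBIC))
s=sense();print(s["eef_pos"],s["clock"],s["force"],s["wrist_torque"])
```

```text
[0.55795904 0.20766536 0.1602222 ] 6.5 [ 0.46389442  0.20219019 -1.76240806] [-0.02084149  0.01931276 -0.00475916]
```

View pics/s2.png

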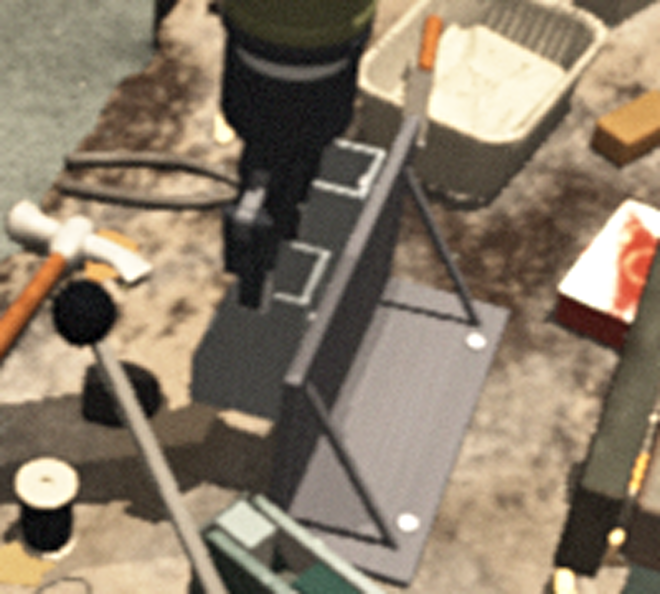

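The rim has risen about 23 crop pixels (back corners now at (327,248) and (310,303)), which fits roughly 22 mm. The force reading of -1.8 N matches the bin's weight. I'll draw it straight off to the front.

Request:
{"fn": "move_arm", "kwargs": {
  "motion": [
    {"ax": 0, "ay": 0, "az": 0, "dx": 0.002, "dy": 0, "dz": 0, "fingers": 30},
    {"ax": 0, "ay": 0, "az": 0, "dx": 0.003, "dy": 0, "dz": 0, "fingers": 30},
    {"ax": 0, "ay": 0, "az": 0, "dx": 0.003, "dy": 0, "dz": 0, "fingers": 30},
    {"ax": 0, "ay": 0, "az": 0, "dx": 0.003, "dy": 0, "dz": 0, "fingers": 30},
    {"ax": 0, "ay": 0, "az": 0, "dx": 0.004, "dy": 0, "dz": 0, "fingers": 30},
    {"ax": 0, "ay": 0, "az": 0, "dx": 0.005, "dy": 0, "dz": 0, "fingers": 30},
    {"ax": 0, "ay": 0, "az": 0, "dx": 0.008, "dy": 0, "dz": 0, "fingers": 30},
    {"ax": 0, "ay": 0, "az": 0, "dx": 0.01, "dy": 0, "dz": 0, "fingers": 30},
    {"ax": 0, "ay": 0, "az": 0, "dx": 0.012, "dy": 0, "dz": 0, "fingers": 30},
    {"ax": 0, "ay": 0, "az": 0, "dx": 0.012, "dy": 0, "dz": 0, "fingers": 30}
  ]
}}

```text
clock: 7.75
eef_pos: [0.495, 0.2065, 0.1604]
tcp_rot: [[-1.0, -0.02, -0.0], [-0.02, 1.0, -0.0], [0.0, -0.0, -1.0]]
force: [0.8, -1.3, -1.6]
width: 0.0489
```

Run:
```python
from plant import sense, read_camera
import cv2,pickle
c=read_camera("side");pickle.dump(c,open("s3.pkl","wb"));b=c["image"][:,:,::-1]
cv2.imwrite("pics/s3.png",cv2.resize(b[60:240,220:420],None,fx=3.3,fy=3.3,interpolation=cv2.INTER_CUBIC))
s=sense();print(s["eef_pos"],s["clock"],s["force"],s["wrist_torque"],s["width"])
```

```text
[0.49335575 0.20655431 0.1604086 ] 7.8 [-2.2010592   0.17846285 -2.61732113] [-0.02778868  0.23641873 -0.06241656] 0.04857913760117404
```

View pics/s3.png

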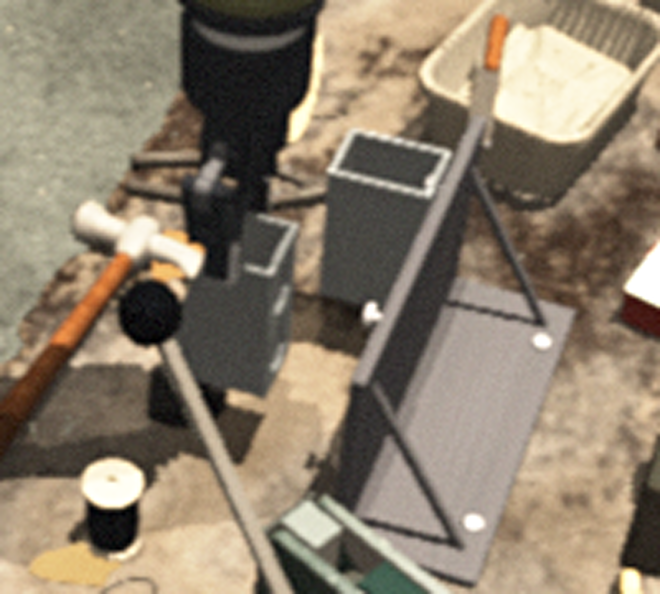

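The bin is off its studs and upright, and the square bin is still hanging. Next I'll check the obstacles between here and the mat: the vise lever ball and the spool.

Run:
```python
from h import *
np.set_printoptions(precision=4,suppress=True)
t=pickle.load(open("top.pkl","rb"));s=pickle.load(open("side.pkl","rb"))
print("ball",tri(t,(337,164),s,(265.5,154)))
print("spool",tri(t,(271,225),s,(254,206)))
cv2.imwrite("pics/v.png",cv2.resize(t["image"][90:240,260:400,::-1],None,fx=4,fy=4,interpolation=cv2.INTER_CUBIC))
```

```text
ball (array([ 0.5425, -0.0412,  0.3506]), np.float64(0.004228626709537347))
spool (array([0.4633, 0.0862, 0.0541]), np.float64(0.004765899272555099))
```

View pics/v.png

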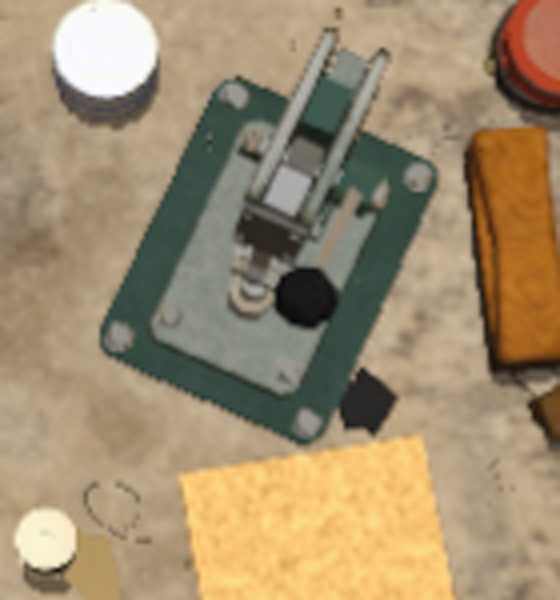

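The lever ball stands high, at about (0.54, -0.04, 0.35), close to the mat. I'll check the arm's shape before travelling.

Run:
```python
from plant import sense, read_camera
import cv2,pickle
for n in("top","side"):
    c=read_camera(n);cv2.imwrite(f"pics/{n}4.png",c["image"][:,:,::-1]);pickle.dump(c,open(n+"4.pkl","wb"))
s=sense();print(s["eef_pos"],s["clock"],s["force"],s["joints"])
```

```text
[0.49547638 0.20657417 0.16061543] 7.9 [ 0.63423496 -1.03711241 -1.55034874] [-0.25921896  0.44480155 -0.26460298  1.8337204   0.14645383  0.88185813
  0.99905699]
```

View pics/top4.png

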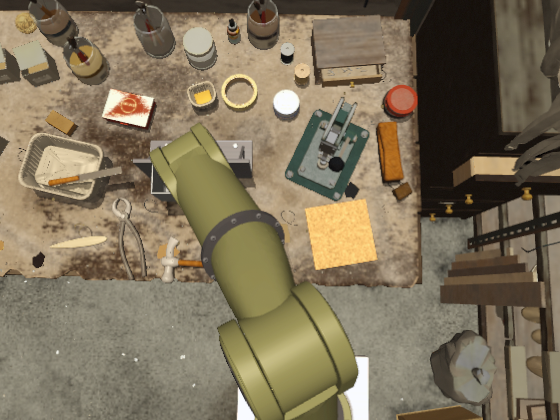

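View pics/side4.png

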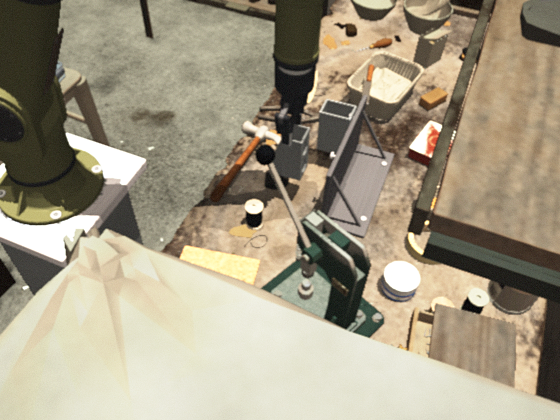

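Run:
```python
from h import *
np.set_printoptions(precision=4,suppress=True)
t=pickle.load(open("top4.pkl","rb"));s=pickle.load(open("side4.pkl","rb"))
for z in(.3,.4,.5,.55):
  print(z,[onz(t,u,z)[:2] for u in [(205,126),(158,150),(165,200),(235,165)]])
def proj(c,P):
    T=np.linalg.inv(c["pose"]);p=T[:3,:3]@P+T[:3,3];K=np.array([[c["fx"],0,c["cx"]],[0,c["fy"],c["cy"]],[0,0,1.]])
    return cv2.projectPoints(p.reshape(1,1,3),np.zeros(3),np.zeros(3),K,np.array([c["k1"],0,0,0.]))[0].ravel()
for h in (0,.06,.1,.15,.2,.25,.3): print(h,proj(s,np.array([.4955,.2066,.16+h])),proj(t,np.array([.4955,.2066,.16+h])))
cv2.imwrite("pics/s4c.png",cv2.resize(s["image"][0:200,220:370,::-1],None,fx=3,fy=3,interpolation=cv2.INTER_CUBIC))
```

```text
0.3 [array([0.6284, 0.2204]), array([0.5759, 0.3132]), array([0.4735, 0.2928]), array([0.5478, 0.1563])]
0.4 [array([0.5943, 0.2047]), array([0.5472, 0.288 ]), array([0.4552, 0.2697]), array([0.5219, 0.1472])]
0.5 [array([0.5601, 0.189 ]), array([0.5184, 0.2627]), array([0.437 , 0.2465]), array([0.4961, 0.138 ])]
0.55 [array([0.5431, 0.1811]), array([0.504 , 0.2501]), array([0.4279, 0.2349]), array([0.4831, 0.1335])]
0 [291.0127 136.5957] [217.0948 202.5969]
0.06 [292.3754 113.8679] [213.8128 197.5969]
0.1 [293.3521  97.5747] [211.4171 193.9467]
0.15 [294.6585  75.7748] [208.1539 188.9743]
0.2 [296.0706  52.2025] [204.5487 183.4799]
0.25 [297.6018  26.6352] [200.5446 177.3768]
0.3 [299.2674  -1.1884] [196.0719 170.5582]
```

View pics/s4c.png

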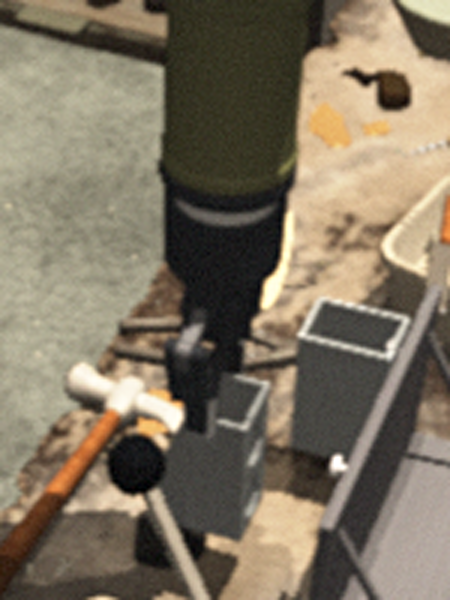

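The wrist is roughly 40–70 mm in radius. I'll set the bin slightly to the front right of the mat centre, at (0.435, -0.105), which is 18 mm off and keeps the wrist clear of the lever ball. I'll travel with x reduced early.

Request:
{"fn": "move_arm", "kwargs": {
  "motion": [
    {"ax": 0, "ay": 0, "az": 0, "dx": 0.01, "dy": 0, "dz": -0.01, "fingers": 30},
    {"ax": 0, "ay": 0, "az": 0, "dx": 0.01, "dy": -0.01, "dz": -0.01, "fingers": 30},
    {"ax": 0, "ay": 0, "az": 0, "dx": 0.012, "dy": -0.02, "dz": 0, "fingers": 30},
    {"ax": 0, "ay": 0, "az": 0, "dx": 0.012, "dy": -0.025, "dz": 0, "fingers": 30},
    {"ax": 0, "ay": 0, "az": 0, "dx": 0.012, "dy": -0.03, "dz": 0, "fingers": 30},
    {"ax": 0, "ay": 0, "az": 0, "dx": 0.011, "dy": -0.03, "dz": 0, "fingers": 30},
    {"ax": 0, "ay": 0, "az": 0, "dx": 0, "dy": -0.03, "dz": 0, "fingers": 30},
    {"ax": 0, "ay": 0, "az": 0, "dx": 0, "dy": -0.03, "dz": 0, "fingers": 30},
    {"ax": 0, "ay": 0, "az": 0, "dx": 0, "dy": -0.03, "dz": 0, "fingers": 30},
    {"ax": 0, "ay": 0, "az": 0, "dx": 0, "dy": -0.02, "dz": 0, "fingers": 30}
  ]
}}

```text
clock: 9.15
eef_pos: [0.433, -0.0218, 0.1812]
tcp_rot: [[-1.0, -0.018, 0.001], [-0.018, 1.0, -0.001], [-0.001, -0.001, -1.0]]
force: [-0.1, 0.2, -1.5]
width: 0.0485
```

Run:
```python
from plant import sense, read_camera
import cv2,pickle
for n in("top","side"):
    c=read_camera(n);cv2.imwrite(f"pics/{n}5.png",c["image"][:,:,::-1]);pickle.dump(c,open(n+"5.pkl","wb"))
s=sense();print(s["eef_pos"],s["clock"],s["force"],s["joints"],s["width"])
```

```text
[ 0.43307791 -0.02257568  0.18103966] 9.25 [-0.52753782 -0.15057405 -1.77637395] [ 0.16419681  0.2716002  -0.21682246  2.04989083  0.08024049  0.82726617
  1.4873909 ] 0.04852921002068204
```

View pics/top5.png

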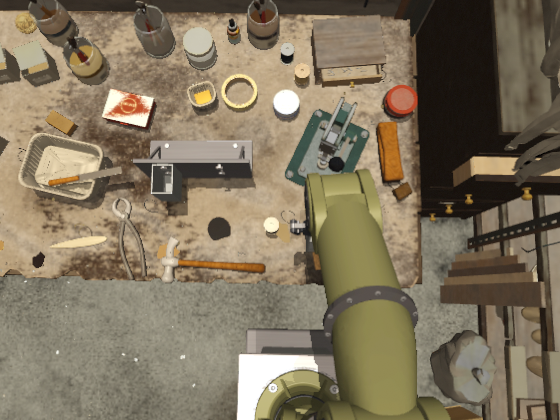

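View pics/side5.png

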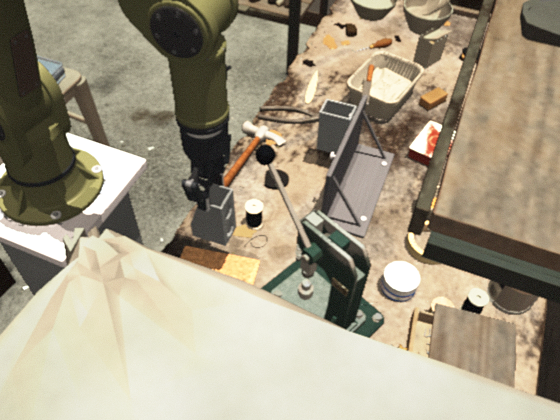

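The wrist is well clear of the ball, with the bin at side pixel (213,210). The square bin is still hanging at (162,180) in the top view. I'll move 82 mm sideways and descend most of the way.

Request:
{"fn": "move_arm", "kwargs": {
  "motion": [
    {"ax": 0, "ay": 0, "az": 0, "dx": 0, "dy": -0.02, "dz": 0, "fingers": 30},
    {"ax": 0, "ay": 0, "az": 0, "dx": 0, "dy": -0.03, "dz": 0, "fingers": 30},
    {"ax": 0, "ay": 0, "az": 0, "dx": 0, "dy": -0.022, "dz": 0, "fingers": 30},
    {"ax": 0, "ay": 0, "az": 0, "dx": 0, "dy": -0.01, "dz": 0.01, "fingers": 30},
    {"ax": 0, "ay": 0, "az": 0, "dx": 0, "dy": 0, "dz": 0.012, "fingers": 30},
    {"ax": 0, "ay": 0, "az": 0, "dx": 0, "dy": 0, "dz": 0.012, "fingers": 30},
    {"ax": 0, "ay": 0, "az": 0, "dx": 0, "dy": 0, "dz": 0.012, "fingers": 30},
    {"ax": 0, "ay": 0, "az": 0, "dx": 0, "dy": 0, "dz": 0.012, "fingers": 30},
    {"ax": 0, "ay": 0, "az": 0, "dx": 0, "dy": 0, "dz": 0.007, "fingers": 30},
    {"ax": 0, "ay": 0, "az": 0, "dx": 0, "dy": 0, "dz": 0, "fingers": 30}
  ]
}}

```text
clock: 10.5
eef_pos: [0.435, -0.1016, 0.1148]
tcp_rot: [[-1.0, -0.02, -0.001], [-0.02, 1.0, 0.0], [0.001, 0.0, -1.0]]
force: [-0.2, 0.4, -2.6]
width: 0.0484
```

Run:
```python
from plant import sense, read_camera
import cv2,pickle
for n in("top","side"):
    c=read_camera(n);pickle.dump(c,open(n+"6.pkl","wb"))
    b=c["image"][:,:,::-1]
    b=b[150:300,270:430] if n=="top" else b[80:300,130:330]
    cv2.imwrite(f"pics/{n}6.png",cv2.resize(b,None,fx=2.7,fy=2.7,interpolation=cv2.INTER_CUBIC))
s=sense();print(s["eef_pos"],s["clock"],s["force"],s["wrist_torque"],s["width"])
```

```text
[ 0.43546636 -0.10181738  0.11552553] 10.6 [ 0.13834191  1.00070183 -1.6157935 ] [ 0.013972    0.07295376 -0.02076388] 0.04832106158224299
```

View pics/side6.png

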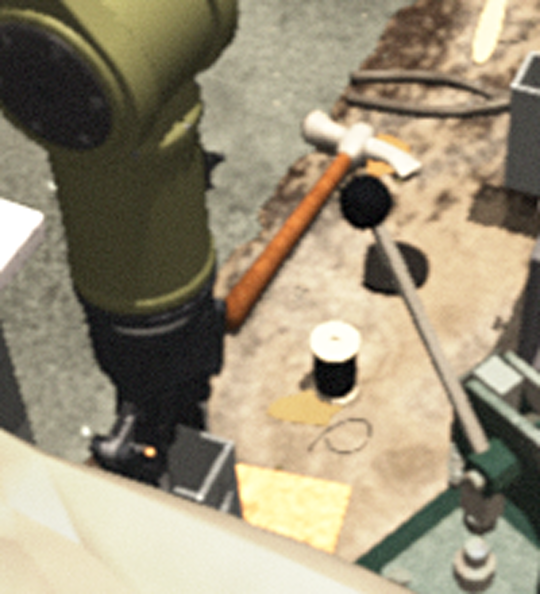

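View pics/top6.png

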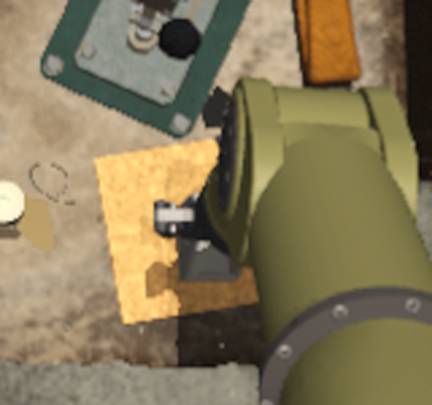

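The bin is over the mat, at about (210,260) in the top crop. I'll descend slowly until contact.

Request:
{"fn": "move_arm", "kwargs": {
  "motion": [
    {"ax": 0, "ay": 0, "az": 0, "dx": 0, "dy": 0, "dz": 0.003, "fingers": 30},
    {"ax": 0, "ay": 0, "az": 0, "dx": 0, "dy": 0, "dz": 0.003, "fingers": 30},
    {"ax": 0, "ay": 0, "az": 0, "dx": 0, "dy": 0, "dz": 0.003, "fingers": 30},
    {"ax": 0, "ay": 0, "az": 0, "dx": 0, "dy": 0, "dz": 0.002, "fingers": 30},
    {"ax": 0, "ay": 0, "az": 0, "dx": 0, "dy": 0, "dz": 0.002, "fingers": 30},
    {"ax": 0, "ay": 0, "az": 0, "dx": 0, "dy": 0, "dz": 0.001, "fingers": 30},
    {"ax": 0, "ay": 0, "az": 0, "dx": 0, "dy": 0, "dz": 0.001, "fingers": 30},
    {"ax": 0, "ay": 0, "az": 0, "dx": 0, "dy": 0, "dz": 0.001, "fingers": 30},
    {"ax": 0, "ay": 0, "az": 0, "dx": 0, "dy": 0, "dz": 0, "fingers": 30},
    {"ax": 0, "ay": 0, "az": 0, "dx": 0, "dy": 0, "dz": 0, "fingers": 30}
  ]
}}

```text
clock: 11.85
eef_pos: [0.4355, -0.1018, 0.0996]
tcp_rot: [[-1.0, -0.02, 0.001], [-0.02, 1.0, -0.0], [-0.001, -0.0, -1.0]]
force: [0.4, 1.0, 0.6]
width: 0.048
```

Request:
{"fn": "move_arm", "kwargs": {
  "motion": [
    {"ax": 0, "ay": 0, "az": 0, "dx": 0, "dy": 0, "dz": 0.0005, "fingers": 30},
    {"ax": 0, "ay": 0, "az": 0, "dx": 0, "dy": 0, "dz": 0.0005, "fingers": 30},
    {"ax": 0, "ay": 0, "az": 0, "dx": 0, "dy": 0, "dz": 0, "fingers": 30},
    {"ax": 0, "ay": 0, "az": 0, "dx": 0, "dy": 0, "dz": 0, "fingers": 30},
    {"ax": 0, "ay": 0, "az": 0, "dx": 0, "dy": 0, "dz": 0, "fingers": 30},
    {"ax": 0, "ay": 0, "az": 0, "dx": 0, "dy": 0, "dz": 0, "fingers": 30},
    {"ax": 0, "ay": 0, "az": 0, "dx": 0, "dy": 0, "dz": 0, "fingers": 30},
    {"ax": 0, "ay": 0, "az": 0, "dx": 0, "dy": 0, "dz": 0, "fingers": 30},
    {"ax": 0, "ay": 0, "az": 0, "dx": 0, "dy": 0, "dz": 0, "fingers": 30},
    {"ax": 0, "ay": 0, "az": 0, "dx": 0, "dy": 0, "dz": 0, "fingers": 30}
  ]
}}

```text
clock: 13.1
eef_pos: [0.4364, -0.1017, 0.0992]
tcp_rot: [[-1.0, -0.02, 0.002], [-0.02, 1.0, -0.0], [-0.002, -0.0, -1.0]]
force: [0.6, 1.4, 7.9]
width: 0.0486
```

The bin is resting on the mat (7.9 N). I'll open the fingers gradually, then retreat straight up.

Request:
{"fn": "move_arm", "kwargs": {
  "motion": [
    {"ax": 0, "ay": 0, "az": 0, "dx": 0, "dy": 0, "dz": 0, "fingers": 58},
    {"ax": 0, "ay": 0, "az": 0, "dx": 0, "dy": 0, "dz": 0, "fingers": 62},
    {"ax": 0, "ay": 0, "az": 0, "dx": 0, "dy": 0, "dz": 0, "fingers": 68},
    {"ax": 0, "ay": 0, "az": 0, "dx": 0, "dy": 0, "dz": 0, "fingers": 76},
    {"ax": 0, "ay": 0, "az": 0, "dx": 0, "dy": 0, "dz": 0, "fingers": 84},
    {"ax": 0, "ay": 0, "az": 0, "dx": 0, "dy": 0, "dz": 0, "fingers": 90},
    {"ax": 0, "ay": 0, "az": 0, "dx": 0, "dy": 0, "dz": 0, "fingers": 90},
    {"ax": 0, "ay": 0, "az": 0, "dx": 0, "dy": 0, "dz": 0, "fingers": 90},
    {"ax": 0, "ay": 0, "az": 0, "dx": 0, "dy": 0, "dz": 0, "fingers": 90},
    {"ax": 0, "ay": 0, "az": 0, "dx": 0, "dy": 0, "dz": 0, "fingers": 90}
  ]
}}

```text
clock: 14.35
eef_pos: [0.4353, -0.1018, 0.0984]
tcp_rot: [[-1.0, -0.02, 0.0], [-0.02, 1.0, -0.0], [-0.0, -0.0, -1.0]]
force: [-0.1, 0.4, 0.3]
width: 0.0766
```

Request:
{"fn": "move_arm", "kwargs": {
  "motion": [
    {"ax": 0, "ay": 0, "az": 0, "dx": 0, "dy": 0, "dz": -0.003, "fingers": 90},
    {"ax": 0, "ay": 0, "az": 0, "dx": 0, "dy": 0, "dz": -0.008, "fingers": 90},
    {"ax": 0, "ay": 0, "az": 0, "dx": 0, "dy": 0, "dz": -0.015, "fingers": 90},
    {"ax": 0, "ay": 0, "az": 0, "dx": 0, "dy": 0, "dz": -0.015, "fingers": 90},
    {"ax": 0, "ay": 0, "az": 0, "dx": 0, "dy": 0, "dz": -0.015, "fingers": 90},
    {"ax": 0, "ay": 0, "az": 0, "dx": 0, "dy": 0, "dz": -0.02, "fingers": 90},
    {"ax": 0, "ay": 0, "az": 0, "dx": 0, "dy": 0, "dz": -0.02, "fingers": 90},
    {"ax": 0, "ay": 0, "az": 0, "dx": 0, "dy": 0, "dz": -0.02, "fingers": 90},
    {"ax": 0, "ay": 0, "az": 0, "dx": 0, "dy": 0, "dz": -0.01, "fingers": 90},
    {"ax": 0, "ay": 0, "az": 0, "dx": 0, "dy": 0, "dz": 0, "fingers": 90}
  ]
}}

```text
clock: 15.6
eef_pos: [0.4356, -0.1019, 0.225]
tcp_rot: [[-1.0, -0.02, 0.001], [-0.02, 1.0, -0.0], [-0.001, -0.0, -1.0]]
force: [-0.1, -0.3, 0.1]
width: 0.0767
```

Request:
{"fn": "move_arm", "kwargs": {
  "motion": [
    {"ax": 0, "ay": 0, "az": 0, "dx": 0, "dy": 0.02, "dz": 0, "fingers": 90},
    {"ax": 0, "ay": 0, "az": 0, "dx": 0, "dy": 0.03, "dz": 0, "fingers": 90},
    {"ax": 0, "ay": 0, "az": 0, "dx": 0, "dy": 0.035, "dz": 0, "fingers": 90},
    {"ax": 0, "ay": 0, "az": 0, "dx": 0, "dy": 0.035, "dz": 0, "fingers": 90},
    {"ax": 0, "ay": 0, "az": 0, "dx": 0, "dy": 0.035, "dz": 0, "fingers": 90},
    {"ax": 0, "ay": 0, "az": 0, "dx": 0, "dy": 0.035, "dz": 0, "fingers": 90},
    {"ax": 0, "ay": 0, "az": 0, "dx": 0, "dy": 0.03, "dz": 0, "fingers": 90},
    {"ax": 0, "ay": 0, "az": 0, "dx": 0, "dy": 0.02, "dz": 0, "fingers": 90},
    {"ax": 0, "ay": 0, "az": 0, "dx": 0, "dy": 0, "dz": 0, "fingers": 90},
    {"ax": 0, "ay": 0, "az": 0, "dx": 0, "dy": 0, "dz": 0, "fingers": 90}
  ]
}}

```text
clock: 16.85
eef_pos: [0.4302, 0.1371, 0.2238]
tcp_rot: [[-1.0, -0.02, -0.001], [-0.02, 1.0, -0.001], [0.001, -0.001, -1.0]]
force: [0.1, -0.1, -0.5]
width: 0.077
```

Run:
```python
from plant import sense, read_camera
import cv2,pickle
for n in("top","side"):
    c=read_camera(n);pickle.dump(c,open(n+"7.pkl","wb"))
    b=c["image"][:,:,::-1]
    b=b[130:280,130:390] if n=="top" else b[60:300,160:400]
    cv2.imwrite(f"pics/{n}7.png",cv2.resize(b,None,fx=3 if n=="top" else 2.4,fy=3 if n=="top" else 2.4,interpolation=cv2.INTER_CUBIC))
s=sense();print(s["eef_pos"],s["clock"],s["force"],s["width"])
```

```text
[0.43041688 0.136964   0.22410704] 16.95 [-0.50063268 -0.6680379   0.40734213] 0.07690330899251291
```

View pics/side7.png

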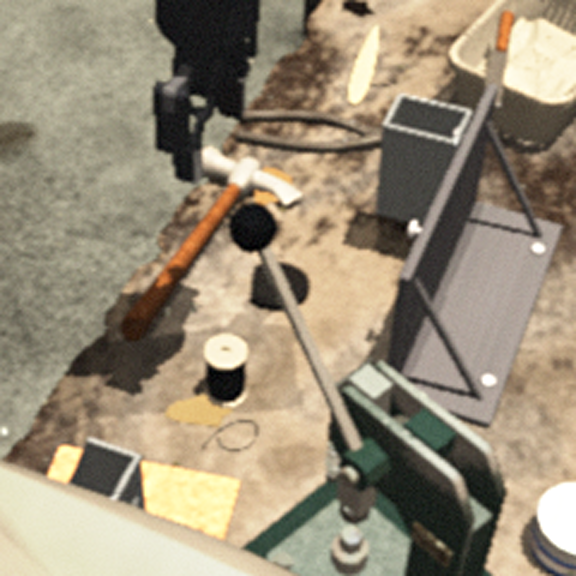

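View pics/top7.png

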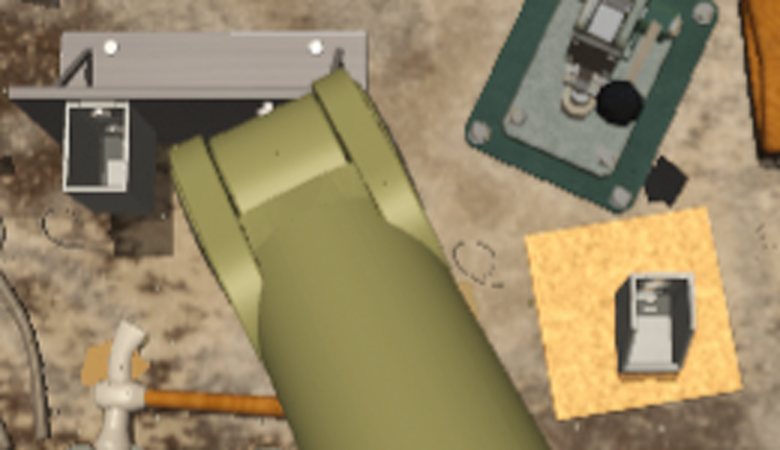

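Run:
```python
from h import *
np.set_printoptions(precision=4,suppress=True)
t=pickle.load(open("top7.pkl","rb"));s=pickle.load(open("side7.pkl","rb"))
p=[onz(t,crop(u,3,130,130),.114) for u in[(630,273),(693,273)]];print(p)
b=np.mean(p,0);print("centre",b[0]-.032,b[1],np.hypot(b[0]-.032-.4493,b[1]+.0928))
print("front lip",[onz(t,crop(u,3,130,130),.039) for u in[(617,375),(682,375)]])
for u in [(64,103),(129,103),(64,191),(127,191)]: print("sq",onz(t,crop(u,3,130,130),.155))
```

```text
[array([ 0.4668, -0.0765,  0.114 ]), array([ 0.4678, -0.1257,  0.114 ])]
centre 0.43528242889174806 -0.10112425501506253 0.01630292983885696
front lip [array([ 0.393 , -0.0751,  0.039 ]), array([ 0.3941, -0.1285,  0.039 ])]
sq [0.5838 0.3639 0.155 ]
sq [0.5848 0.3137 0.155 ]
sq [0.5148 0.3594 0.155 ]
sq [0.5157 0.3113 0.155 ]
```

The scoop bin stands on the mat about 16 mm from its centre. It is consistent with upright: rim and lip measure 50 mm wide and about 74 mm deep. The square bin is within 2 mm of where it was. I'm handing in.

```bash
python3 -c "
from plant import sign_off
print(sign_off())"
```

```text
the job is handed in; nothing more can be done
None
```

The scoop bin is off the stand and standing on the cork mat, released, and I handed the job in at about 17 s. I gripped it across its rear walls, raised it 22 mm on its studs and drew it about 63 mm straight off to the front. I then carried it to the mat, lowered it until the force showed contact, opened the fingers gradually and backed away.

**Scoop bin:** the last top picture puts it upright, about 16 mm from the mat's centre, against the 45 mm allowed. I offset it on purpose, towards the front and right of the mat, to keep the wrist clear of the press lever beside the mat.

**Square-fronted bin:** it is still hanging, within about 2 mm of its starting position, which is within measurement error.

**Robot:** the gripper is open and clear of everything, with no contact force.

**Checks that were less certain:**
- The last side picture shows only the top of the scoop bin because something in the foreground blocks the rest. Its upright stance therefore rests mainly on the top view.
- The depth measured from the top view was about 74 mm against the nominal 70 mm, which is within pixel error.
- During set-down the push on the mat reached 7.9 N before release.

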